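# Snap the cover onto the terminal box and keep the seal pressed

### The arm

A 6-joint arm with a two-finger parallel gripper is mounted at the origin on a cart in front of the work surface, level with it; the furniture and walls round the work are solid. World frame = base frame: x ahead of the robot, y to its left, z up, the work surface at z = 0. Lengths are in m, angles in rad, forces in N, time in s.
With the tool pointing down it reaches from about 0.375 to 0.975 m from the base axis. Payload 3.8 kg.
Tool frame: the origin (TCP) lies at the very end of the fingers, on their centre line; the grasp point (between the pads) lies 19 mm behind it; z points along the fingers, y is the line along which they close (so a half turn about z gives the same grasp; the last joint's range is limited). The gripper opens to 88 mm and grips with 3 to 60 N. Pads are 18 mm wide; open, the fingers measure 123 mm over their backs; the gripper's body (75 mm by 187 mm) begins 45 mm behind the grasp point.
Start: joints at [-1.159, 0.264, 1.604, -0, 1.274, -0.037], TCP at [0.293, -0.608, 0.239] pointing down, gripper open.
Joint ranges: [-2.63, 2.63], [-0.94, 2.18], [0.31, 2.57], [-1.31, 4.45], [0, 2.66], [-2.55, 2.55]. Speed limits (rad/s): [2.57, 2.57, 3.14, 3.14, 3.14, 3.14].

### API

Orientations are given as a rotation vector (axis times angle).
In Python, from cell import env gives the robot as it stands. The module is installed in compiled form; this text tells all that it offers. Calls block until the motion is done:
- env.move_ptp(position, orientation): joint-space move of the TCP to a pose.
- env.move_straight(position, velocity=0.15, frame=None): straight line of the TCP; frame=None keeps the orientation; velocity is the mean speed in m/s.
- env.goto_joints(angles): joint-space move.
- env.open_gripper() and env.grab(newtons=None): open the fingers fully, or close them until they stop; newtons is the grip in N (None keeps the last).
- env.hold(seconds).
- env.solve_ik(position, orientation): joint angles nearest the present ones, or None.
- env.read_camera(name): name is "scene" or "top" or "wrist"; returns a dict with "frame" (420x560x3 uint8, red, green, blue), "mtx" (3x3 intrinsics, pixels), "dist" ([k1, k2, p1, p2, k3] as OpenCV has them; the pictures are not rectified), "xyz" and "rotation" of the camera in the world; the wrist camera has in their place "hand_eye" (4x4, takes a point from camera to tool coordinates, whose origin is the TCP and whose axes are the flange's). Camera axes: x right, y down, z forward; pixel columns grow to the right and rows downward; lengths in m; the calibration is good to about 2 mm. A picture is of the moment at which its call begins: read the wrist's pose just before it. There is no depth.
A pose or a line that the arm cannot do raises env.Unreachable and nothing moves.
- env.job_done(): hands the job in; it is judged then, once.
Readings, each from a call of its own:
- env.read_t(): time.
- env.read_q(): joint angles.
- env.read_qvel(): joint speeds.
- env.read_joint_torque(): joint torques, N m.
- env.read_tcp_pos(): TCP position.
- env.read_orientation(): TCP orientation.
- env.read_contact_force(): force on the tool from outside, world axes, zero at the start.
- env.read_moment(): the same for the moment, N m.
- env.read_gripper_width(): opening from 0.0 (shut) to 1.0 (fully open).
- env.read_grasp_force(): force on a finger pad.
Only numpy, scipy, OpenCV 4.12 (cv2) and the standard library are available. Lean on these libraries where they do the work, as an engineer would, in place of code of your own. Each camera call takes 0.05 s, during which the arm holds its last target. There are 200 camera calls.

### The job

Take the oblong cover with the straight grip rib and press it down square over the open terminal box until both catches snap, then keep pressing so that the rubber seal is squeezed down and the cover sits fully home on the rim. Finish while still pressing it home: do not let go or ease off at the end. Leave the square cover, the wrench, the tape roll and the magnet square where they lie.

Things in the scene. Friction and masses are not known exactly. Their poses are not given: they have to be found in the camera images.
- cover: loose oblong grey plastic cover, 106 x 70 x 46 mm high, 0.08 to 0.17 kg, lying open side down. Origin: centre of the skirt's lower edge; x along its length, y across, z up; same after a half turn about z. The skirt, 16 mm deep, 100 x 64 mm inside, has a window with a 4 mm round bar below it in each long side: the bars snap past the catches. Top plate 16 to 20 mm above the origin.
- cover_rib (a point): middle of the top of the cover's solid grip rib, 46 mm above the cover's origin. The rib stands on the middle of the top plate: 60 mm long in the cover's x, 16 mm thick in y, from 20 to 46 mm above the cover's origin.
- terminal_box: open grey terminal box fixed to the bench. Origin: centre of its underside, on the bench; x along its length, y across, z up; same for the cover after a half turn. Foot plate 136 x 60 x 4 mm, walls 96 x 60 mm outside: the cover's skirt goes over them with 2 mm play all round. With the cover fully home, the cover's origin is 34 mm above the box's.
- box_rim (a point): centre of the box's mouth, level with the top of its rim, 50 mm above the box's origin; the rim's outer edges are rounded 3 mm. The cover's top plate rests on it when fully home.
- catch_left (a point): tip of the sprung round-nosed catch in the middle of the box's +y long wall, 34 mm long, 10 mm high, standing out 5 mm, yielding inward. The cover's bars meet both catches with the cover's origin 46 mm above the box's, need some 8 to 18 N to be pressed over them, and are past when it is under 39 mm; the resistance drops there, before the seal pushes back.
- catch_right (a point): tip of the same kind of catch in the -y long wall, 42.5 mm above the box's origin and 35 mm from its middle
- seal_frame (a joint): how far the black sprung rubber seal inside the box's rim is squeezed down, in m: 0 free (it stands 4 mm above the rim), 0.004 flush with the rim. Stiffness about 3 N per mm from 2 N, 14 N when flush. With the cover snapped on and let go it springs back to 0.0012 to 0.0025; about 13 N of pressing makes it flush.
- square_cover: a cover of another box, not to be used: 72 x 72 mm, 38 mm high, with a round knob of 32 mm; origin at the centre of its underside
- wrench_13: combination wrench, 27 x 168 x 6 mm, lying on the bench along its y; origin at the centre of its underside; leave it
- tape_roll: black tape roll, 62 x 60 x 19 mm, lying flat; origin at the centre of its underside; leave it
- magnet_square_small: yellow and black welding magnet square, 49 x 72 x 17 mm, lying flat; origin at the centre of its underside; leave it
- lamp_top (a point): middle of the top of the big black lamp housing, a fixed obstacle that stands between the covers and the terminal box: about 190 mm in x by 200 mm in y, its top 225 mm above the bench, with a carrying handle some 35 mm higher. Carry the cover over it or round its far (+x) side. Its bracket tubes stick out some 70 mm, lower than 50 mm.

How it is judged:
By the outcome, as a careful person would: the job done as asked, in the order asked, and still so for the second after the job is handed in, while the arm keeps its last pose, push and grip.
It also fails if it takes over 62 s, if anything falls off the work surface, if the arm or the gripper's body presses on something with over 40 N, if the wrist force passes 120 N, or if a joint passes its speed limit or range.

## Working session

There is one attempt and no reset: what is moved stays moved. The work goes in short steps, each a Python script; the robot and the scene stay as the last script left them, time stands still between calls to the robot, and variables do not carry over. Pictures are saved under pics/ and viewed, at most 10 in all, crops included, and the job is handed in when it is done.

```bash
mkdir -p pics
cat > h.py <<'E'
import numpy as np, cv2
from scipy.spatial.transform import Rotation as R
from cell import env
def snap(n,f):
    d=env.read_camera(n); cv2.imwrite('pics/'+f,cv2.cvtColor(d['frame'],cv2.COLOR_RGB2BGR)); return d
def pose():
    p=np.array(env.read_tcp_pos()); return p,R.from_rotvec(env.read_orientation()).as_matrix()
def cam(d,tp=None):
    if 'xyz' in d:
        r=np.array(d['rotation'],float)
        Rm=r if r.shape==(3,3) else R.from_rotvec(r).as_matrix()
        return np.array(d['xyz']),Rm
    p,M=tp; H=np.array(d['hand_eye']); return p+M@H[:3,3],M@H[:3,:3]
def cast(d,uv,z,tp=None):
    o,M=cam(d,tp); uv=np.array(uv,float).reshape(-1,1,2)
    n=cv2.undistortPoints(uv,np.array(d['mtx']),np.array(d['dist'])).reshape(-1,2)
    v=np.c_[n,np.ones(len(n))]@M.T
    return o+v*((z-o[2])/v[:,2])[:,None]
def proj(d,P,tp=None):
    o,M=cam(d,tp); q=(np.array(P,float).reshape(-1,3)-o)@M
    return cv2.projectPoints(q,np.zeros(3),np.zeros(3),np.array(d['mtx']),np.array(d['dist']))[0].reshape(-1,2)
E
python3 - <<'E'
from h import *
import pickle
tp=pose(); o={}
for n in ['scene','top','wrist']:
    o[n]=snap(n,n+'0.png')
    d=o[n]; print(n,{k:np.round(v,4).tolist() for k,v in d.items() if k!='frame'})
print(tp); pickle.dump((tp,o),open('o.pkl','wb'))
a=[cv2.imread(f'pics/{n}0.png') for n in ['scene','top','wrist']]
E
```

```text
scene {'mtx': [[382.6777, 0.0, 284.3852], [0.0, 382.6777, 218.5231], [0.0, 0.0, 1.0]], 'dist': [-0.069, 0.0, 0.0, 0.0, 0.0], 'xyz': [0.6332, 0.6197, 0.8375], 'rotation': [-0.3131, -2.9065, 0.9163]}
top {'mtx': [[381.2943, 0.0, 279.3458], [0.0, 381.2943, 208.0302], [0.0, 0.0, 1.0]], 'dist': [0.0292, 0.0, 0.0, 0.0, 0.0], 'xyz': [0.3634, 0.1607, 1.0077], 'rotation': [-2.0275, 2.2009, -0.2204]}
wrist {'mtx': [[375.7028, 0.0, 275.1594], [0.0, 375.7028, 210.6453], [0.0, 0.0, 1.0]], 'dist': [-0.0262, 0.0, 0.0, 0.0, 0.0], 'hand_eye': [[-0.0001, -0.9491, -0.3148, 0.0828], [1.0, -0.0003, 0.0007, -0.0003], [-0.0008, -0.3148, 0.9491, -0.1462], [0.0, 0.0, 0.0, 1.0]]}
(array([ 0.29258797, -0.60751603,  0.23740914]), array([[ 9.00957518e-01,  4.33906412e-01, -8.81529215e-04],
       [ 4.33907300e-01, -9.00955266e-01,  2.01572733e-03],
       [ 8.04186265e-05, -2.19858666e-03, -9.99997580e-01]]))
```

View pics/scene0.png

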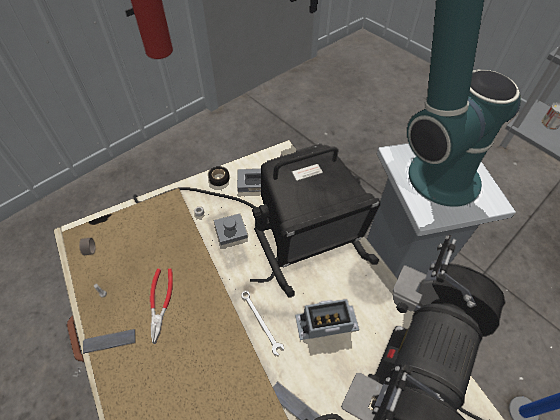

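View pics/top0.png

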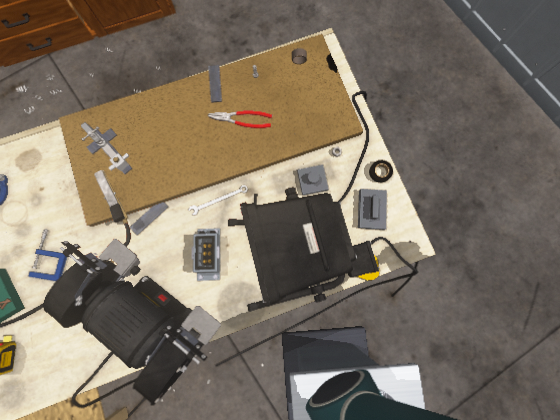

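The top view shows the oblong cover at about (372,208), the square cover at (312,180), the tape at (380,170) and the magnet at (368,270). The lamp is at about (300,245) and the open box at (207,253). In the scene view the box is at (327,320), and the cover is partly hidden at (250,180).

Run:
```python
from h import *
import pickle
tp,o=pickle.load(open('o.pkl','rb'))
d=o['top']; im=cv2.imread('pics/top0.png')
a=cv2.resize(im[178:238,342:402],(400,400),interpolation=cv2.INTER_CUBIC)
b=cv2.resize(im[222:292,172:242],(400,400),interpolation=cv2.INTER_CUBIC)
cv2.imwrite('pics/c1.png',np.hstack([a,b]))
for n,uv,z in [('cover',(372,207),.046),('box',(207,253),.05),('lamp',(300,240),.225),('mag',(368,270),.01),('tape',(380,170),.019),('sq',(312,180),.03)]: print(n,cast(d,uv,z).round(3))
print('lamp corners',cast(d,[(243,205),(343,195),(360,280),(258,305)],.2).round(3))
```

```text
cover [[ 0.545 -0.089  0.046]]
box [[0.461 0.339 0.05 ]]
lamp [[0.454 0.114 0.225]]
mag [[ 0.388 -0.066  0.01 ]]
tape [[ 0.649 -0.13   0.019]]
sq [[0.634 0.056 0.03 ]]
lamp corners [[ 0.543  0.229  0.2  ]
 [ 0.547  0.01   0.2  ]
 [ 0.364 -0.004  0.2  ]
 [ 0.331  0.211  0.2  ]]
```

View pics/c1.png

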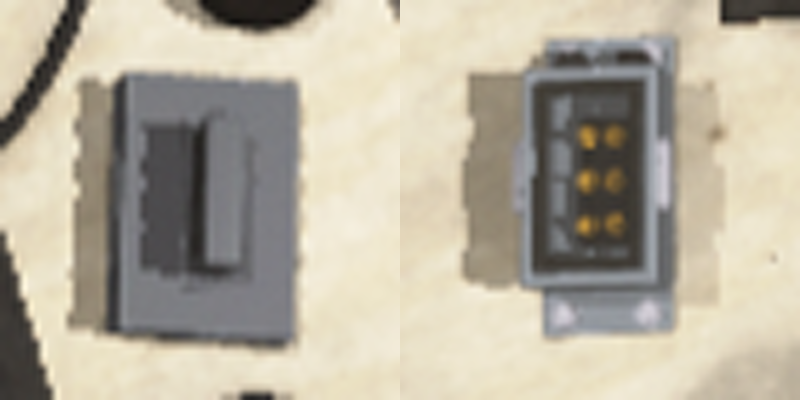

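View pics/wrist0.png

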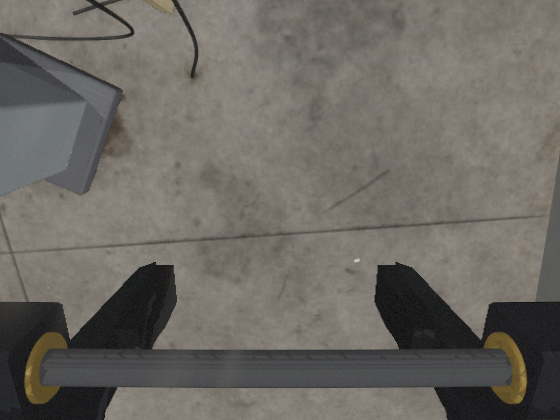

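The crop shows the cover's top plate with corners near crop (128,75), (298,82), (292,342) and (120,330), and the rib at (222,190). The box rim spans about (525,68) to (660,285). The wrist view shows only floor. I'll use these for rough poses, then move above the cover and refine with the wrist camera.

```bash
cat >> h.py <<'E'
def ori(yaw):  # tool down, tool x at angle yaw in world
    x=np.array([np.cos(yaw),np.sin(yaw),0]); z=np.array([0,0,-1.]); return R.from_matrix(np.c_[x,np.cross(z,x),z]).as_rotvec()
E
python3 - <<'E'
from h import *
import pickle
tp,o=pickle.load(open('o.pkl','rb'))
d=o['top']
c=np.array([(128,75),(298,82),(292,342),(120,330)])/6.667+[341.5,177.5]
P=cast(d,c,.02); print(P.round(4),P.mean(0)); e=P[[0,1]].mean(0)-P[[2,3]].mean(0); cy=np.arctan2(e[1],e[0]); print('cover yaw',np.degrees(cy),np.linalg.norm(e))
b=np.array([(125,68),(258,68),(257,285),(123,285)])/5.714+[171.5,221.5]
Q=cast(d,b,.05); print(Q.round(4),Q.mean(0)); e=Q[[0,1]].mean(0)-Q[[2,3]].mean(0); by=np.arctan2(e[1],e[0]); print('box yaw',np.degrees(by),np.linalg.norm(e))
print('black obj', cast(d,[(215,318),(190,375),(130,245)],.15).round(3), cast(o['scene'],[(400,270),(350,400),(370,375)],.15).round(3))
p=P.mean(0); p[2]=.22
for name,xy in [('c',P.mean(0)),('b',Q.mean(0))]:
  for yw in (90,0,180,-90):
    s=env.solve_ik([xy[0],xy[1],.22],ori((cy if name=='c' else by)+np.radians(yw))); print(name,yw,None if s is None else np.round(s,2))
env.move_ptp(p,ori(cy+np.pi/2))
tp=pose(); w=snap('wrist','w1.png'); print(tp[0],env.read_t()); pickle.dump((tp,w),open('w1.pkl','wb'))
E
```

```text
[[ 0.6014 -0.0721  0.02  ]
 [ 0.593  -0.1391  0.02  ]
 [ 0.4892 -0.1224  0.02  ]
 [ 0.4993 -0.0562  0.02  ]] [ 0.54571859 -0.09744848  0.02      ]
cover yaw -9.021738833790417 0.1042521400397853
[[0.5134 0.3707 0.05  ]
 [0.5085 0.3121 0.05  ]
 [0.4139 0.317  0.05  ]
 [0.4187 0.3749 0.05  ]] [0.4636479  0.34368577 0.05      ]
box yaw -2.7329776723709807 0.0947716226480018
black obj [[0.31  0.308 0.15 ]
 [0.2   0.366 0.15 ]
 [0.483 0.491 0.15 ]] [[0.318 0.324 0.15 ]
 [0.493 0.535 0.15 ]
 [0.447 0.504 0.15 ]]
c 90 [-0.22  0.05  1.89 -0.    1.21 -0.06]
c 0 [-0.22  0.05  1.89  0.    1.21  1.51]
c 180 [-0.22  0.05  1.89 -0.    1.21 -1.63]
c -90 None
b 90 [ 0.59  0.09  1.84 -0.    1.21  0.64]
b 0 [ 0.59  0.09  1.84 -0.    1.21  2.21]
b 180 [ 0.59  0.09  1.84 -0.    1.21 -0.93]
b -90 [ 0.59  0.09  1.84 -0.    1.21 -2.5 ]
[ 0.54580826 -0.09832407  0.22009585] 2.25
```

View pics/w1.png

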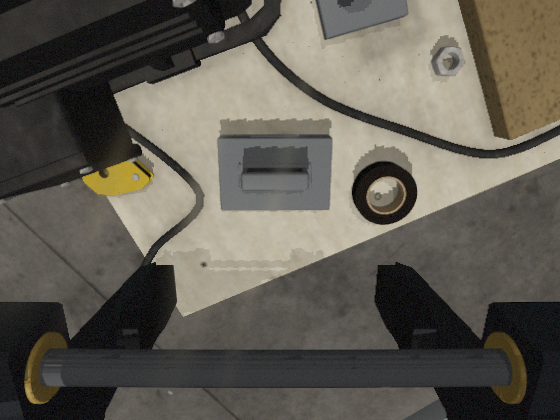

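The wrist view shows the cover's top plate from about (219,138) to (331,210), with the rib at (275,180). The lamp is up and to the left of row 80, and nothing sits directly under the camera. Next I'll refine the cover pose and check the clearance to the lamp.

Run:
```python
from h import *
import pickle
tp,w=pickle.load(open('w1.pkl','rb'))
g=cv2.cvtColor(w['frame'],cv2.COLOR_RGB2GRAY).astype(int)
print('cols L',g[128:220,222:234].mean(1).round().astype(int).tolist())
print('row edge',g[195:206,212:226].mean(0).round(),g[195:206,324:338].mean(0).round())
print('row edge hi',g[142:150,212:226].mean(0).round(),g[142:150,324:338].mean(0).round())
print('rib rows',g[160:195,255:295].mean(1).round().astype(int).tolist())
print('rib cols',g[174:186,235:250].mean(0).round(),g[174:186,302:318].mean(0).round())
print('cam',cam(w,tp)[0])
print('lamp',cast(w,[(270,20),(225,35),(130,80),(70,100)],.2,tp).round(3))
print('plate',cast(w,[(219,138),(331,138),(331,210),(219,210)],.02,tp).round(4))
```

```text
cols L [124, 124, 124, 123, 122, 122, 104, 80, 66, 62, 85, 108, 113, 113, 112, 112, 112, 112, 113, 112, 113, 112, 112, 113, 112, 112, 110, 111, 112, 112, 112, 112, 112, 111, 112, 112, 111, 111, 112, 112, 112, 112, 112, 112, 112, 113, 112, 113, 112, 113, 112, 112, 113, 112, 113, 113, 113, 113, 113, 113, 113, 114, 113, 114, 114, 114, 114, 114, 114, 114, 114, 114, 114, 114, 114, 114, 115, 115, 115, 115, 116, 114, 143, 169, 179, 180, 179, 178, 178, 179, 180, 180]
row edge [181. 183. 183. 183. 184. 184. 185. 174. 132. 107. 114. 114. 114. 115.] [112. 112. 112. 112. 109. 123. 165. 187. 186. 185. 184. 184. 185. 184.]
row edge hi [176. 176. 178. 178. 173. 146. 116. 118. 118. 117. 115. 115. 114. 113.] [111. 110. 110. 110. 111. 109. 110. 112. 154. 184. 186. 186. 186. 186.]
rib rows [75, 74, 74, 71, 74, 75, 75, 66, 46, 42, 43, 47, 61, 74, 89, 104, 111, 112, 112, 113, 114, 114, 115, 115, 116, 116, 117, 118, 117, 112, 99, 102, 103, 108, 114]
rib cols [113. 112. 112. 106. 100. 100.  82.  97. 107. 111. 110. 110. 110. 110.
 110.] [108. 109. 108. 109. 105.  97.  91.  98. 106.  97. 111. 112. 111. 111.
 112. 112.]
cam [ 0.5590008  -0.01645488  0.36621957]
lamp [[ 0.561  0.009  0.2  ]
 [ 0.542  0.006  0.2  ]
 [ 0.499 -0.004  0.2  ]
 [ 0.472 -0.008  0.2  ]]
plate [[ 0.5017 -0.0533  0.02  ]
 [ 0.6028 -0.0695  0.02  ]
 [ 0.595  -0.1385  0.02  ]
 [ 0.4876 -0.1212  0.02  ]]
```

Run:
```python
from h import *
import pickle
tp,w=pickle.load(open('w1.pkl','rb'))
P=cast(w,[(217.2,138),(332.3,138),(329.4,209.8),(220.4,209.8)],.02,tp)
e=(P[1]+P[2]-P[0]-P[3])/2; f=(P[0]+P[1]-P[2]-P[3])/2; c=P.mean(0); yaw=np.arctan2(e[1],e[0])
print(c,np.degrees(yaw),np.linalg.norm(e),np.linalg.norm(f))
Rb=cast(w,[(275.2,174.3),(275.2,189.5),(241,182),(309,182)],.046,tp); print(Rb.round(4),(Rb[0]+Rb[1])/2)
env.move_ptp([c[0],c[1],.12],ori(yaw+np.pi/2)); 
for z in (.09,.07,.05,.035,.028,.0215):
    env.move_straight([c[0],c[1],z],.05); F=np.array(env.read_contact_force()); print(z,F.round(1))
    if np.linalg.norm(F)>8: break
else:
    env.grab(50); print(env.read_gripper_width(),env.read_grasp_force(),env.read_contact_force(),pose()[0])
snap('wrist','w2.png'); print(env.read_t())
```

```text
[ 0.54665523 -0.09550355  0.02      ] -9.114570918079586 0.10552769371648234 0.06912104285497522
[[ 0.548  -0.089   0.046 ]
 [ 0.5458 -0.1026  0.046 ]
 [ 0.5173 -0.0911  0.046 ]
 [ 0.5762 -0.1005  0.046 ]] [ 0.54690196 -0.09579732  0.046     ]
0.09 [-0.1 -0.2 -0.6]
0.07 [-0.   0.2  0.8]
0.05 [-0.5  0.2  0.3]
0.035 [-0.2  0.3  0.4]
0.028 [ 0.  -0.   0.4]
0.0215 [0.1 0.  0.6]
0.6778153790027076 49.9984672665596 [-1.02976602 -0.10295981  0.6360308 ] [ 0.54666717 -0.09550775  0.02163098]
6.2
```

View pics/w2.png

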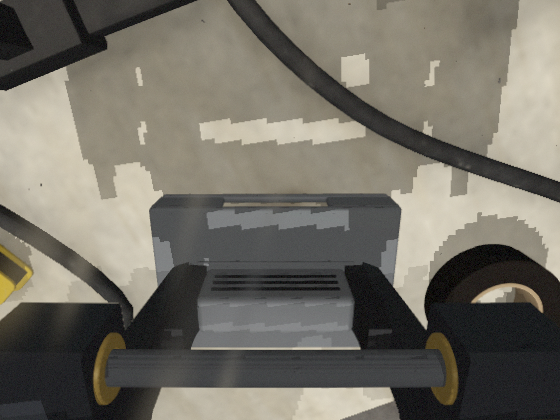

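The view confirms the rib is gripped between the fingers by its ends at (275,300). The measured width is about 59.6 mm, and the tape and magnet are untouched. Next I'll lift the cover, carry it over the lamp and view the box.

Run:
```python
from h import *
import pickle
p,M=pose(); y=np.radians(-2.73)
env.move_straight([p[0],p[1],.36],.2)
print(env.read_contact_force(),env.read_gripper_width())
env.move_ptp([.535,.10,.36],ori(y+np.pi/2))
env.move_ptp([.46,.244,.36],ori(y+np.pi/2))
print(env.read_contact_force(),env.read_gripper_width(),env.read_t())
tp=pose(); w=snap('wrist','w3.png'); pickle.dump((tp,w),open('w3.pkl','wb')); print(tp[0])
```

```text
[-0.27309465  0.83336444 -1.91558557] 0.6753997317248226
[ 0.31471532  0.01161813 -1.62541293] 0.67815338158153 9.5333
[0.46085868 0.24264423 0.36003174]
```

View pics/w3.png

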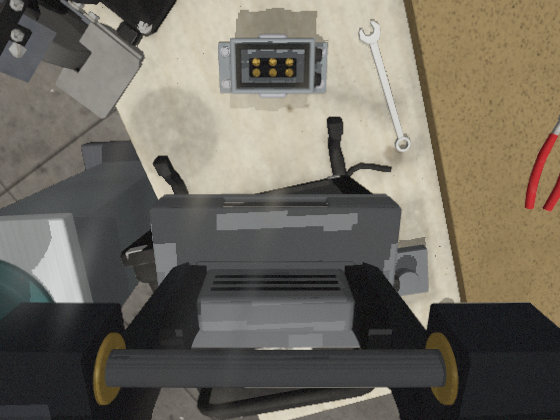

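The cover hangs level in the grip (rows 195–345). The box rim is at about (273,65), with feet from 219 to 327, and its catches are at (275,38) and (275,94). An enlarged crop will give the rim corners.

```bash
python3 -c "
import cv2
i=cv2.imread('pics/w3.png')[28:103,208:338]; cv2.imwrite('pics/c3.png',cv2.resize(i,None,fx=6,fy=6,interpolation=cv2.INTER_CUBIC))"
```

```text
(no output)
```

View pics/c3.png

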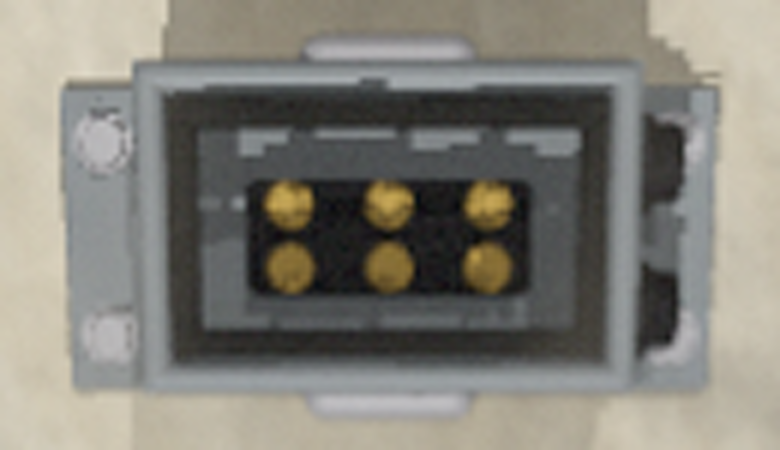

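Run:
```python
from h import *
import pickle
tp,w=pickle.load(open('w3.pkl','rb'))
f=lambda a:(np.array(a,float)+.5)/6-.5+[208,28]
P=cast(w,f([(134,62),(641,62),(634,388),(142,388)]),.05,tp)
e=(P[1]+P[2]-P[0]-P[3])/2; g=(P[0]+P[1]-P[2]-P[3])/2
print(P.round(4),P.mean(0),np.degrees(np.arctan2(e[1],e[0])),np.linalg.norm(e),np.linalg.norm(g))
C=cast(w,f([(388,36),(388,414)]),.0425,tp); print(C.round(4),C.mean(0),np.linalg.norm(C[0]-C[1]))
B=cast(w,f([(62,88),(717,88),(708,388),(74,388)]),.004,tp); print(B.round(4),B.mean(0))
```

```text
[[0.4181 0.3785 0.05  ]
 [0.5122 0.3739 0.05  ]
 [0.5098 0.3158 0.05  ]
 [0.4148 0.3204 0.05  ]] [0.46373073 0.34714238 0.05      ] -2.7872744628150126 0.09472032399184226 0.05816377751663477
[[0.4655 0.3815 0.0425]
 [0.462  0.313  0.0425]] [0.4637363  0.34724648 0.0425    ] 0.06854113393605693
[[0.3982 0.3797 0.004 ]
 [0.5325 0.3731 0.004 ]
 [0.5301 0.314  0.004 ]
 [0.3952 0.3206 0.004 ]] [0.46401615 0.34686855 0.004     ]
```

Run:
```python
from h import *
T=np.array([.4637,.3471]); o=ori(np.radians(-2.79)+np.pi/2)
env.move_straight([*T,.36],.15,o)
env.move_straight([*T,.095],.15)
print(env.read_contact_force(),pose()[0])
for h in np.arange(.060,.0455,-.002):
    env.move_straight([*T,h+.0216],.03); F=np.array(env.read_contact_force()); m=np.array(env.read_moment())
    print(round(h,4),F.round(1),m.round(2),pose()[0].round(4))
    if F[2]>10 or np.hypot(*F[:2])>10: break
print(env.read_t(),env.read_gripper_width()); snap('wrist','w4.png')
```

```text
[ 0.23359678 -0.31326712 -2.1472504 ] [0.46438473 0.34757387 0.09604225]
0.06 [ 0.4 -0.8 -0.9] [-0.01 -0.08  0.03] [0.4636 0.347  0.0813]
0.058 [-0.4  0.1 -1.3] [-0.   -0.03 -0.01] [0.4637 0.3471 0.0796]
0.056 [ 0.  -0.4 -1.8] [-0.01 -0.11  0.02] [0.4636 0.347  0.0774]
0.054 [-0.6 -0.5 -0. ] [-0.02 -0.1  -0.01] [0.4635 0.347  0.0754]
0.052 [ 0.3 -0.5 -1.7] [-0.01 -0.07  0.  ] [0.4636 0.347  0.0734]
0.05 [-0.7 -0.2 -1. ] [-0.02 -0.04 -0.02] [0.4636 0.347  0.0714]
0.048 [ 0.6  0.  -1.9] [-0.01 -0.09 -0.02] [0.4636 0.347  0.0694]
0.046 [ 0.3 -0.3 -0.5] [-0.1  -0.09 -0.03] [0.464  0.3472 0.0678]
14.6917 0.6731545161042057
```

View pics/w4.png

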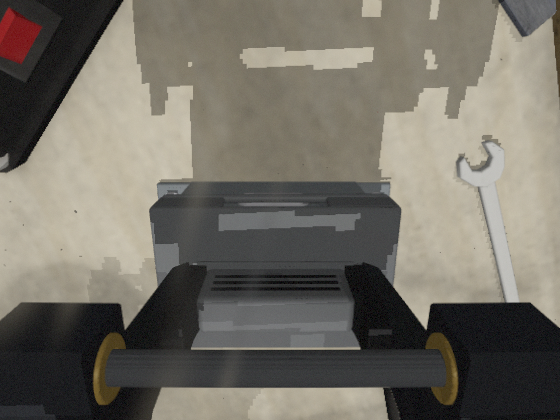

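The cover is square over the box with its skirt already past the rim, and there is no contact force. Now I'll press in small steps.

Run:
```python
from h import *
T=np.array([.4637,.3471])
env.grab(60)
h=.046
while h>.026:
    h-=.001
    env.move_straight([*T,h+.0216],.02); env.hold(.1)
    F=np.mean([np.array(env.read_contact_force()) for _ in range(3)],0); m=np.array(env.read_moment())
    print(round(h,4),F.round(1),m.round(2),pose()[0].round(4),round(env.read_gripper_width(),3))
    if F[2]>28 and h<.037 or F[2]>45: break
print(env.read_t())
```

```text
0.045 [-0.7 -1.   5.6] [-0.26  0.05 -0.02] [0.4642 0.3474 0.0675] 0.676
0.044 [-0.7 -0.6  7.9] [-0.28  0.19 -0.02] [0.4644 0.3476 0.067 ] 0.673
0.043 [-1.  -1.2 10.5] [-0.46  0.15  0.01] [0.4648 0.3477 0.0664] 0.678
0.042 [-1.4 -1.8 11.5] [-0.44  0.29 -0.1 ] [0.465  0.3479 0.0659] 0.676
0.041 [-1.2 -1.3 13.4] [-0.58  0.29 -0.05] [0.4649 0.3478 0.065 ] 0.676
0.04 [-0.6 -2.1  7.3] [-0.4  -0.06  0.02] [0.4648 0.3475 0.0632] 0.676
0.039 [ 2.5 -0.9 -2.8] [-0.01 -0.65 -0.07] [0.464  0.347  0.0602] 0.675
0.038 [ 4.3  0.8 -6.2] [ 0.18 -0.88 -0.  ] [0.4636 0.3471 0.0589] 0.675
0.037 [ 4.1  0.5 -4.4] [ 0.08 -0.7   0.01] [0.4636 0.3471 0.0584] 0.67
0.036 [ 1.9 -0.3 -0.2] [-0.12 -0.44 -0.01] [0.4636 0.3471 0.0578] 0.676
0.035 [-0.7 -1.1  3.4] [-0.31 -0.12 -0.02] [0.4637 0.3471 0.057 ] 0.672
0.034 [-0.4 -2.6  8. ] [-0.49  0.1  -0.02] [0.4637 0.3471 0.0565] 0.676
0.033 [-2.8 -3.8 11.5] [-0.56  0.33 -0.01] [0.4637 0.3471 0.056 ] 0.676
0.032 [-3.4 -4.2 15.7] [-0.73  0.63 -0.02] [0.4637 0.3471 0.0556] 0.674
0.031 [-5.7 -6.9 20.7] [-0.96  0.91  0.01] [0.4637 0.3472 0.0556] 0.678
0.03 [-9.3 -7.1 27.3] [-1.26  1.33 -0.06] [0.4637 0.3471 0.0556] 0.677
0.029 [-10.7  -9.4  32.5] [-1.48  1.65 -0.01] [0.4638 0.3472 0.0555] 0.676
20.9083
```

The force peaked at 13 N and dropped at the snap. The seal then pushed back, and a hard stop came at TCP 0.0556 m, so the cover's origin is at 0.034 m, fully home. I'll ease the side load a little while keeping the press on, then look.

Run:
```python
from h import *
T=np.array([.4637,.3471]); u=T/np.linalg.norm(T)
for s in (.001,.002,.003):
    env.move_straight([*(T-s*u),.029+.0216],.02); env.hold(.3)
    F=np.mean([np.array(env.read_contact_force()) for _ in range(3)],0); m=np.array(env.read_moment())
    print(s,F.round(1),m.round(2),pose()[0].round(4),pose()[1][:,2].round(4))
    if np.hypot(*F[:2])<5 : break
a=snap('wrist','w5.png'); b=snap('scene','s5.png')
i=cv2.imread('pics/w5.png')[150:350,100:450]; j=cv2.imread('pics/s5.png')[230:400,230:430]
cv2.imwrite('pics/c5.png',np.hstack([cv2.resize(i,(400,400)),cv2.resize(j,(400,400),interpolation=cv2.INTER_CUBIC)]))
print(env.read_t())
```

```text
0.001 [-7.8 -7.4 29.8] [-1.2   1.5  -0.05] [0.4637 0.3472 0.0555] [ 1.1e-03  9.0e-04 -1.0e+00]
0.002 [-4.6 -5.1 27.2] [-0.87  1.35  0.01] [0.4637 0.3472 0.0555] [ 0.0026  0.0022 -1.    ]
0.003 [-2.4 -2.9 25.1] [-0.66  1.11  0.  ] [0.4637 0.3471 0.0556] [ 0.0042  0.0035 -1.    ]
22.6583
```

View pics/c5.png

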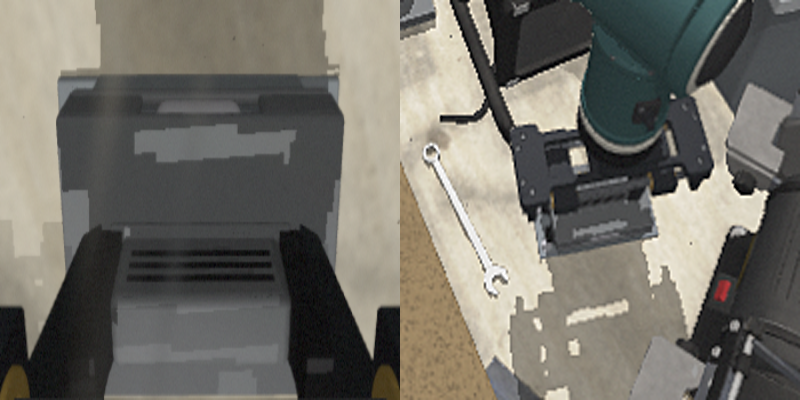

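Run:
```python
from h import *
T=np.array([.4637,.3471]); T=T*(1-.0007/np.linalg.norm(T))
env.move_straight([*T,.029+.0216],.02); env.hold(1.0)
for _ in range(3):
    print(np.array(env.read_contact_force()).round(1),pose()[0].round(4),pose()[1][:,2].round(4),env.read_grasp_force(),env.read_t()); env.hold(.3)
print(env.job_done())
```

```text
[-8.2 -8.2 30.5] [0.4637 0.3471 0.0555] [ 6.e-04  5.e-04 -1.e+00] 60.000583436340094 23.925
[-8.6 -7.4 29.9] [0.4637 0.3472 0.0555] [ 6.e-04  5.e-04 -1.e+00] 60.00054342672229 24.225
[-9.5 -7.9 30.1] [0.4637 0.3472 0.0555] [ 6.e-04  6.e-04 -1.e+00] 60.00056114047766 24.525
the job is handed in; nothing more can be done
None
```

The oblong cover is on the box: the press force dropped as the catches gave way at about 13 N, it then reached a hard stop at the fully-home height, and I handed the job in at about 24.5 s while still pressing at about 30 N; seal squeeze and catches were judged from force and height only, not read directly.

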